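# Snap the bean dipper onto its eye

### The arm

A 6-joint arm with a two-finger parallel gripper is mounted at the origin on the work surface. World frame = base frame: x ahead of the robot, y to its left, z up, the work surface at z = 0. Lengths are in mm, angles in rad, forces in N, time in s.
With the tool pointing down it reaches from about 350 to 875 mm from the base axis. Payload 4.2 kg.
Tool frame: the origin (TCP) lies midway between the tips of the shut fingers; the grasp point (between the pads) lies 19 mm behind it (arm.grasp_offset is the distance from the TCP to the grasp point, in mm); z points along the fingers, y is the direction in which the jaws open and shut (so a half turn about z gives the same grasp; the last joint's range is limited). The gripper opens to 85 mm and grips with 20 to 120 N. Pads are 22 mm wide; open, the fingers measure 114 mm over their backs; the gripper's body (76 mm by 85 mm) begins 54 mm behind the grasp point. The pads swing forward as they close: fully open they stand 13 mm farther back than shut.
Start: joints at [1.524, 0.385, 0.008, 0, -1.194, -0.259], TCP at [188.128, 595.993, 231.312] pointing down, gripper open.
Joint ranges: [-3.14, 3.14], [-1.21, 2.06], [-1.07, 1.41], [-3.16, 2.05], [-2.99, -0.16], [-3.1, 3.1]. Speed limits (rad/s): [2.79, 2.79, 3.14, 3.14, 3.14, 3.14].

### API

Orientations are given as a unit quaternion [x, y, z, w].
In Python, from bench import arm gives the robot as it stands.
- The arm moves only by the tool move_arm, never from a script. Its argument "moves" is a list of rows, each an object with "gripper": the gripper's target within -1 to 1 (fully open at 1, half-way at 0, shut at -1); "xyz": the shift along the tool's x, y, z in cm, a list of three; "angular": the turn, a rotation vector about the tool's x, y, z in rad, a list of three. In form: [{"gripper": gripper, "xyz": [dx, dy, dz], "angular": [wx, wy, wz]}, ...]. A call has 1 to 10 rows; each row is the pose to reach, as a shift and turn from the pose commanded when the call began, along the tool's axes at that moment; what a row does not reach only later rows make up. A row lasts 1/8 s, in which the tool goes at most 62.5 mm and 10.7 degrees, less where a joint would pass 70% of its speed; a pose out of reach is approached as far as the arm can. A call with a gripper value outside its range is refused whole. The fingers move at their own pace and stop on an object; the grip force is fixed at half the most. Time passes only in rows, so rows that repeat a pose let the fingers close. It gives the time, the measured TCP pose, the force and the opening at its end, in the units of the state.
- arm.read_state(): the state, without advancing time (a new reading comes with each control period).
- arm.get_image(name): name is "scene" or "top" or "wrist"; returns (picture, depth): 420x560x3 uint8, blue, green, red; 420x560 float32, mm along the optical axis (not along the pixel's ray), 0 where there is no reading.
- arm.get_calibration(name): a dict with "camera_matrix" (3x3 intrinsics, pixels), "k1" (the pictures are not rectified: a ray, as slopes to the right and down, at radius r is drawn at 1 + k1 r^2 times it, then the intrinsics apply), "R" (3x3) and "t" (3): a world point X has camera coordinates R X + t. Camera axes: x right, y down, z forward; pixel columns grow to the right and rows downward; lengths in mm; the calibration is good to about 2 mm. A picture is of the moment at which its call begins: read the wrist's pose just before it. get_calibration takes no time and is no camera call; for the wrist camera it gives the pose at the moment of the call.
- arm.job_done(): hands the job in, once; it reports no verdict.
The state is a dict: "clock": time; "joints": joint angles; "joint_vel": joint speeds; "joint_efforts": joint torques, N m; "position": TCP position; "ee_rot": TCP orientation; "contact_force": force on the tool from outside, world axes, zero at the start; "wrist_torque": the same for the moment, N m; "gripper_width": finger opening in mm.
Only numpy, scipy, OpenCV 4.12 (cv2) and the standard library are available. Lean on these libraries where they do the work, as an engineer would, in place of code of your own. Each camera call takes 0.05 s, during which the arm holds its last target. There are 200 camera calls.

### The job

Hang the steel bean dipper on the wire eye of the little stand (the eye's exact height is not known): take it by its wooden grip, bring its hook over the eye's front wire and press straight down until the wire pushes the sprung gate aside and the gate snaps shut behind it. Then, still holding it, pull the dipper up against the shut gate with about 10 newtons for half a second to prove that it is caught, lower it until it hangs in the hook again, and let go. Be gentle with the thin eye (never more than 20 newtons between dipper and stand) and leave the tamper, pitcher and cup where they stand.

Things in the scene. Friction and masses are not known exactly. Their poses are not given: they have to be found in the camera images.
- dipper_grip (a point): Centre of the wooden grip of the loose bean dipper (about 0.2 kg): an upright square block 20 x 20 mm (sides along x and y), 46 mm tall. Its cup's underside is 156 mm below, on the same axis. The hook's bow begins 23 mm below this point, so only the block itself is free for the fingers. Axes are the dipper's: z up, x from the hook's shank to its nose.
- dipper: The dipper; origin under the middle of its upright steel cup (52 mm wide at the rim, 45 mm high). From the cup's -x side a 7 mm wire shank rises beside the axis and bends over under the grip into a hook whose nose comes down on the +x side. Between the cup's rim and the nose's tip (z = 84 mm) is a 39 mm gap, open to +x, by which a wire is brought under the hook.
- hook_seat (a point): Where the centre of the eye's wire lies when the dipper hangs: under the bow, 33 mm below dipper_grip and 1.5 mm towards -x; same axes. Inner faces of the hook at dipper x = -10 mm (shank) and +7 mm (nose, flaring below to +12). The wire, coming from below, has passed and the gate is shut once it is less than 5 mm below this point; pulled up on the shut gate it is about 21 mm below.
- gate (a joint): Hinge of the sprung gate, a 4 mm steel rod 20 mm long across the hook's mouth, hinged on the shank, its centre line 26 mm below hook_seat. 0 = shut (level, at its stop; it cannot swing outwards); grows to at most 1.45 rad as it swings up and inwards. Pushing it past the wire takes about 4 to 12 N of press; then the force drops and it snaps shut.
- eye_spot (a point): Point of the stand, 155 mm above the counter, over or under the middle of the eye's front wire. The wire itself is hidden-set from 146 to 164 mm high: feel for it. The eye is a level loop of 6 mm wire, 38 mm wide; front wire along y, straight for 26 mm. x: to the post, 68 mm on. The dipper hangs with its x along this x (nose inside the loop, cup below), brought in from the -x side.
- stand: The fixed stand: round foot 84 mm wide, 8 mm thick; 12 mm round post 170 mm high; on it, held by a tight clamp block (46 mm wide), the wire eye pointing to its -x. The clamp's height on the post differs from day to day. Origin at counter level, centre of the post. More than 20 N bends the eye.
- tamper: Bystander: steel tamper, 58 mm wide and 90 mm high. Origin under its centre.
- pitcher: Bystander: steel milk pitcher with a handle, 76 mm wide and 95 mm high. Origin under its centre.
- cup: Bystander: white cup, 68 mm wide and 55 mm high. Origin under its centre.
There are look-alikes about, which are no part of the job. What is shaped like the stand but red is not meant. What is shaped like the dipper but blue is not meant.

How it is judged:
By the outcome, as a careful person would: the job done as asked, in the order asked, and still so for the second after the job is handed in, with the robot touching nothing.
It also fails if it takes over 67 s, if anything falls off the work surface, if the arm or the gripper's body presses on something with over 40 N, if the wrist force passes 120 N, or if a joint passes its speed limit or range.

## Working session

There is one attempt and no reset: what is moved stays moved. The work goes in short steps, Python scripts to look and compute and a tool call to move; the robot and the scene stay as the last step left them, time stands still between calls to the robot, and variables do not carry over. Pictures are saved under pics/ and viewed, about 8 in all and at most 12, crops included, and the job is handed in when it is done.

Besides the shell and the picture viewer there is one more tool, called after ">>>" by a JSON object that holds its "name" and its "arguments". move_arm: Moves the arm, as the interface text tells. Its arguments: {"type":"object","properties":{"moves":{"type":"array","items":{"type":"object","properties":{"gripper":{"type":"number"},"xyz":{"type":"array","items":{"type":"number"}},"angular":{"type":"array","items":{"type":"number"}}}}}},"required":["moves"]}

```bash
mkdir -p pics; cat > h.py <<'E'
import numpy as np, cv2, pickle
from bench import arm
def grab(n):
    c=arm.get_calibration(n); p,d=arm.get_image(n); return p,d,c
def pts(d,c):
    K=np.array(c["camera_matrix"]);R=np.array(c["R"]);t=np.array(c["t"]);k=c["k1"]
    h,w=d.shape; u,v=np.meshgrid(np.arange(w),np.arange(h))
    return world(u,v,d,c)
def world(u,v,d,c):
    K=np.array(c["camera_matrix"]);R=np.array(c["R"]);t=np.array(c["t"])
    xy=cv2.undistortPoints(np.stack([np.ravel(u),np.ravel(v)],1).astype(float)[:,None],K,np.array([c["k1"],0,0,0.]))[:,0]
    P=np.c_[xy,np.ones(len(xy))]*np.ravel(d)[:,None]
    return ((P-t)@R).reshape(*np.shape(u),3)
E
python3 - <<'E'
from h import *
s=arm.read_state(); print(s["clock"],s["position"],s["ee_rot"],s["gripper_width"])
for n in("scene","top"):
    p,d,c=grab(n); cv2.imwrite(f"pics/{n}0.png",p); pickle.dump((p,d,c),open(n+".pkl","wb"))
    print(n,-np.array(c["R"]).T@c["t"],c["k1"],np.array(c["camera_matrix"])[0,0])
E
```

```text
0.0 [187.96499236 595.45036253 230.21295892] [ 9.88319926e-01 -1.52389377e-01 -1.18480221e-04  1.08950037e-03] 85.39004187463429
scene [1006.87478079 -443.97019989  695.15156422] -0.09683363160223657 416.6358117239847
top [ 400.24170926   20.76143531 1100.63365138] -0.06396432076620477 496.05141244499475
```

View pics/scene0.png

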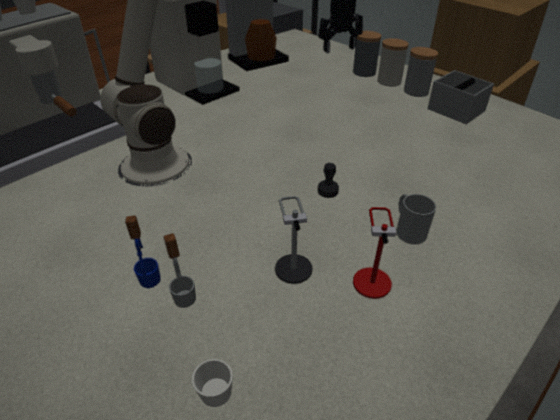

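View pics/top0.png

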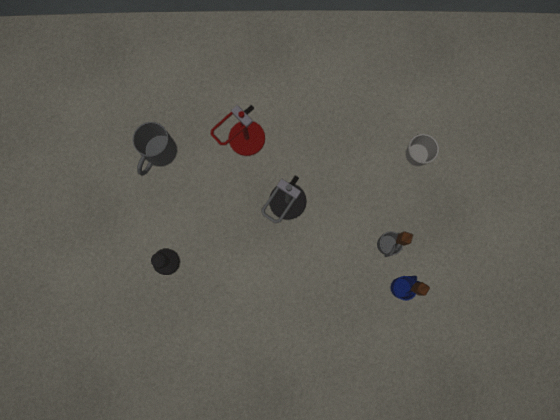

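The scene view shows two dippers, the blue one at (147,272) and the grey steel one at (182,290). The steel one fits. It also shows two stands, the grey one at (294,268) and the red one at (373,283). The grey one fits. Next I'll measure both targets and confirm them in one enlarged crop.

```bash
python3 - <<'E'
from h import *
T=pickle.load(open("top.pkl","rb"));S=pickle.load(open("scene.pkl","rb"))
def rep(n,m,W):
    q=W[m]; print(n,len(q),"med",np.median(q,0).round(1),"min",q.min(0).round(0),"max",q.max(0).round(0))
for nm,(p,d,c) in(("top",T),("scene",S)):
    W=pts(d,c); hsv=cv2.cvtColor(p,cv2.COLOR_BGR2HSV).astype(int); z=W[...,2]
    ok=(d>0)
    boxes={"top":{"dip":(375,225,420,260),"stand":(255,165,312,228)},"scene":{"dip":(160,228,200,310),"stand":(270,190,318,285)}}[nm]
    for k,(a,b,e,f) in boxes.items():
        M=np.zeros(d.shape,bool);M[b:f,a:e]=1;M&=ok
        if k=="dip":
            br=M&(hsv[...,0]<20)&(hsv[...,1]>110)&(z>80); rep(nm+" grip",br,W)
            tp=br&(z>W[br][:,2].max()-8)
            if tp.sum()>5:
                q=W[tp]; rep(" gtop",tp,W); print(cv2.minAreaRect(q[:,:2].astype(np.float32)))
            cupm=M&(z>35)&(z<55); rep(" rim",cupm,W); print(cv2.minEnclosingCircle(W[cupm][:,:2].astype(np.float32)))
            sh=M&(z>60)&(z<130)&~br; 
            for lo in range(50,140,10):
                s=M&~br&(z>lo)&(z<=lo+10)
                if s.sum(): print("  shank",lo,s.sum(),W[s].mean(0).round(1))
        else:
            ft=M&(z>4)&(z<12)&(p.max(2)<70); rep(nm+" foot",ft,W); print(cv2.minEnclosingCircle(W[ft][:,:2].astype(np.float32)))
            ey=M&(z>135)&(z<185); rep(" eye",ey,W); print(cv2.minAreaRect(W[ey][:,:2].astype(np.float32)))
            print(np.histogram(W[ey][:,2],np.arange(135,186,4)))
            pp=M&(z>20)&(z<130); rep(" post",pp,W)
    for k,z0 in():pass
a=cv2.resize(S[0][185:315,120:400],None,fx=2.85,fy=2.85,interpolation=cv2.INTER_CUBIC)
b=cv2.resize(T[0][160:310,240:440],None,fx=2,fy=2,interpolation=cv2.INTER_CUBIC)
a=cv2.convertScaleAbs(a,alpha=1.6)
cv2.imwrite("pics/crop1.png",a)
E
```

```text
top grip 141 med [ 477.6 -213.4  177.7] min [ 468. -225.  100.] max [ 489. -205.  182.]
 gtop 95 med [ 477.7 -215.   178.8] min [ 468. -225.  175.] max [ 489. -206.  182.]
((478.51055908203125, -215.7311553955078), (18.537822723388672, 18.1275577545166), 72.77985382080078)
 rim 112 med [ 473.1 -211.1   44.1] min [ 451. -242.   35.] max [ 504. -191.   52.]
((477.444580078125, -215.56239318847656), 27.976093292236328)
  shank 50 3 [ 454.6 -205.9   53.7]
  shank 60 5 [ 453.9 -206.3   65.8]
  shank 70 10 [ 454.8 -207.9   76. ]
  shank 80 14 [ 463.  -210.5   85.3]
  shank 90 15 [ 476.3 -214.    96.6]
  shank 100 9 [ 466.4 -211.   103.3]
  shank 110 5 [ 466.  -210.4  114. ]
  shank 120 14 [ 467.5 -212.4  125. ]
  shank 130 7 [ 476.2 -209.5  137. ]
top foot 652 med [569.8   4.6   8.3] min [537. -36.   4.] max [618.  45.  12.]
((579.1893920898438, 2.789822578430176), 42.68690490722656)
 eye 517 med [570.1  10.5 154.8] min [513. -19. 146.] max [604.  57. 174.]
((561.3742065429688, 15.6239013671875), (45.4600830078125, 99.7684555053711), 55.239158630371094)
(array([  0,   0,   2,  35, 236, 195
[... 778 characters left out ...]
 95. ]
  shank 100 19 [ 485.6 -222.5  105.1]
  shank 110 14 [ 492.3 -224.2  115.7]
  shank 120 26 [ 489.1 -222.9  125.8]
  shank 130 16 [ 488.7 -222.2  135.8]
scene foot 784 med [583.4  -4.    7.9] min [538. -41.   4.] max [621.  41.  11.]
((577.7190551757812, -0.43147268891334534), 43.036434173583984)
 eye 434 med [576.8   1.9 153.8] min [513. -21. 137.] max [604.  55. 171.]
((561.2883911132812, 11.795761108398438), (45.476226806640625, 99.25069427490234), 56.57387924194336)
(array([  3,   1,  13,  68, 179, 127,   8,  11,  23,   1,   0,   0]), array([135, 139, 143, 147, 151, 155, 159, 163, 167, 171, 175, 179, 183]))
 post 200 med [582.   -3.1  77.7] min [574.  -6.  20.] max [585.   4. 129.]
```

View pics/crop1.png

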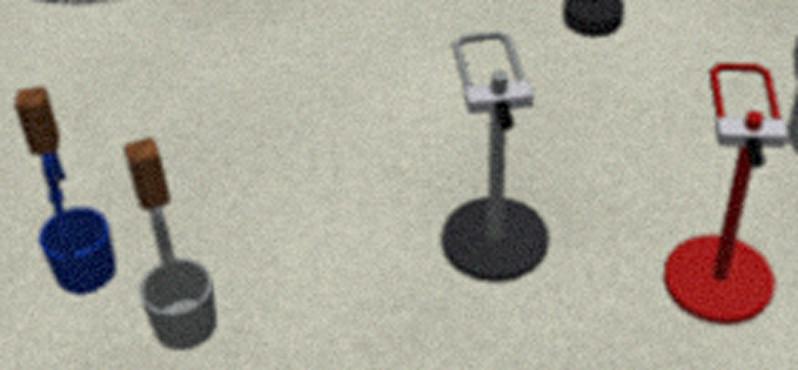

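Targets confirmed: the grey dipper at crop (170,240) and the grey stand at crop (495,150). The red and blue twins stand apart from them.

- **Dipper:** axis about (479.5, -217), yaw about -17°, with the shank on the -x side.
- **Stand:** yaw about -35°, front wire about (522.6, 40).

Next I'll compute the moves.

```bash
cat >> h.py <<'E'
from scipy.spatial.transform import Rotation as Ro
def delta(xyz,yaw=None):
    s=arm.read_state(); R=Ro.from_quat(s["ee_rot"]); M=R.as_matrix()
    d=R.inv().apply(np.array(xyz,float)-s["position"])/10
    y=np.degrees(np.arctan2(M[1,0],M[0,0]))
    print("t",s["clock"],"pos",np.round(s["position"],1),"yaw",y.round(2),"tilt",M[:,2].round(4),"-> cm",d.round(2),"wz",None if yaw is None else np.radians(y-yaw).round(3))
E
python3 -c "
from h import *
delta([450,150,300]);delta([479.5,-217,265])"
```

```text
t 0.1 pos [188.  595.5 230.3] yaw -17.53 tilt [-5.0e-04 -1.9e-03 -1.0e+00] -> cm [38.4  34.6  -6.89] wz None
t 0.1 pos [188.  595.5 230.3] yaw -17.53 tilt [-5.0e-04 -1.9e-03 -1.0e+00] -> cm [52.27 68.7  -3.33] wz None
```

>>> {"name": "move_arm", "arguments": {"moves": [{"gripper": 1,"xyz": [5,4.5,-4],"angular": [0,0,0]},{"gripper": 1,"xyz": [38.4,34.6,-6.9],"angular": [0,0,0]},{"gripper": 1,"xyz": [38.4,34.6,-6.9],"angular": [0,0,0]},{"gripper": 1,"xyz": [38.4,34.6,-6.9],"angular": [0,0,0]},{"gripper": 1,"xyz": [38.4,34.6,-6.9],"angular": [0,0,0]},{"gripper": 1,"xyz": [38.4,34.6,-6.9],"angular": [0,0,0]},{"gripper": 1,"xyz": [38.4,34.6,-6.9],"angular": [0,0,0]},{"gripper": 1,"xyz": [38.4,34.6,-6.9],"angular": [0,0,0]},{"gripper": 1,"xyz": [38.4,34.6,-6.9],"angular": [0,0,0]},{"gripper": 1,"xyz": [38.4,34.6,-6.9],"angular": [0,0,0]}]}}

```text
clock: 1.35
position: [450.6, 148.9, 300.0]
ee_rot: [0.988, -0.154, -0.0, 0.0]
contact_force: [-0.5, 0.5, -0.2]
gripper_width: 85.9
```

>>> {"name": "move_arm", "arguments": {"moves": [{"gripper": 1,"xyz": [13.9,34.1,3.5],"angular": [0,0,0]},{"gripper": 1,"xyz": [13.9,34.1,3.5],"angular": [0,0,0]},{"gripper": 1,"xyz": [13.9,34.1,3.5],"angular": [0,0,0]},{"gripper": 1,"xyz": [13.9,34.1,3.5],"angular": [0,0,0]},{"gripper": 1,"xyz": [13.9,34.1,3.5],"angular": [0,0,0]},{"gripper": 1,"xyz": [13.9,34.1,3.5],"angular": [0,0,0]},{"gripper": 1,"xyz": [13.9,34.1,3.5],"angular": [0,0,0]},{"gripper": 1,"xyz": [13.9,34.1,3.5],"angular": [0,0,0]},{"gripper": 1,"xyz": [13.9,34.1,3.5],"angular": [0,0,0]}]}}

```text
clock: 2.48
position: [480.3, -215.1, 265.6]
ee_rot: [0.989, -0.151, 0.0, -0.0]
contact_force: [-0.1, 0.1, -0.2]
gripper_width: 85.4
```

```bash
python3 - <<'E'
from h import *
s=arm.read_state()
p,d,c=grab("wrist"); pickle.dump((p,d,c),open("w1.pkl","wb")); cv2.imwrite("pics/w1.png",cv2.convertScaleAbs(p,alpha=1.5))
W=pts(d,c); hsv=cv2.cvtColor(p,cv2.COLOR_BGR2HSV).astype(int); z=W[...,2]
br=(d>0)&(hsv[...,0]<20)&(hsv[...,1]>110)&(z>130)&(z<190)
n,l,st,_=cv2.connectedComponentsWithStats(br.astype(np.uint8))
for i in range(1,n):
    if st[i,4]<100: continue
    m=(l==i); q=W[m]; t=q[q[:,2]>q[:,2].max()-6]
    print(st[i],"zmax",q[:,2].max(),cv2.minAreaRect(t[:,:2].astype(np.float32)))
m=(d>0)&(z>38)&(z<50)&(abs(W[...,0]-480)<40)&(abs(W[...,1]+217)<40)
print("rim",m.sum(),cv2.minEnclosingCircle(W[m][:,:2].astype(np.float32)) if m.any() else 0)
delta([479.5,-217,265]); print(arm.read_state()["contact_force"])
E
```

```text
[274 187  26  40 945] zmax 179.27500423673874 ((482.2665710449219, -218.52578735351562), (17.652246475219727, 18.978958129882812), 72.0222396850586)
[ 335  277   33   48 1120] zmax 178.87995205753384 ((388.12200927734375, -244.40158081054688), (18.90941619873047, 18.338985443115234), 55.73550033569336)
rim 365 ((481.90606689453125, -218.4872589111328), 25.733291625976562)
t 2.525 pos [ 480.3 -215.1  265.7] yaw -17.38 tilt [ 7.e-04  0.e+00 -1.e+00] -> cm [-0.02  0.21  0.07] wz None
[-0.54346507 -0.52842514 -0.49296687]
```

View pics/w1.png

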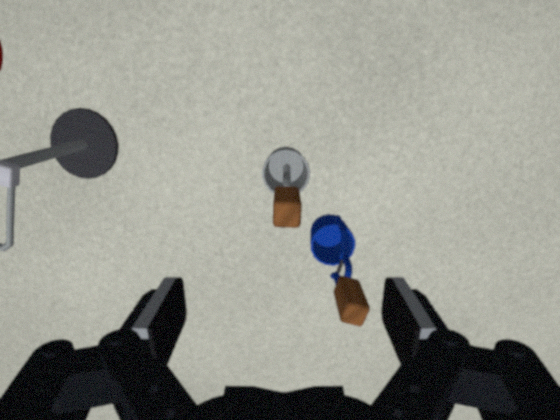

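The steel grip is at (287,207) and the blue one at (350,300), clear of the fingers. The wrist view gives (482.3,-218.5), so I take (481.3,-218) and z about 158 for the grasp. Descending now.

```bash
python3 -c "
from h import *
delta([481.3,-218,200],-17.2);delta([481.3,-218,138.5],-17.2)"
```

```text
t 2.525 pos [ 480.3 -215.1  265.7] yaw -17.38 tilt [ 7.e-04  0.e+00 -1.e+00] -> cm [0.17 0.25 6.57] wz -0.003
t 2.525 pos [ 480.3 -215.1  265.7] yaw -17.38 tilt [ 7.e-04  0.e+00 -1.e+00] -> cm [ 0.17  0.25 12.72] wz -0.003
```

>>> {"name": "move_arm", "arguments": {"moves": [{"gripper": 1,"xyz": [0.17,0.25,4],"angular": [0,0,0]},{"gripper": 1,"xyz": [0.17,0.25,7],"angular": [0,0,0]},{"gripper": 1,"xyz": [0.17,0.25,10],"angular": [0,0,0]},{"gripper": 1,"xyz": [0.17,0.25,12],"angular": [0,0,0]},{"gripper": 1,"xyz": [0.17,0.25,12.7],"angular": [0,0,0]},{"gripper": 1,"xyz": [0.17,0.25,12.7],"angular": [0,0,0]}]}}

```text
clock: 3.28
position: [481.3, -218.9, 138.6]
ee_rot: [0.988, -0.152, 0.0, 0.0]
contact_force: [0.5, 0.2, -0.6]
gripper_width: 85.1
```

>>> {"name": "move_arm", "arguments": {"moves": [{"gripper": -0.3,"xyz": [0,0,0],"angular": [0,0,0]},{"gripper": -0.5,"xyz": [0,0,0],"angular": [0,0,0]},{"gripper": -0.7,"xyz": [0,0,0],"angular": [0,0,0]},{"gripper": -1,"xyz": [0,0,0],"angular": [0,0,0]},{"gripper": -1,"xyz": [0,0,0],"angular": [0,0,0]},{"gripper": -1,"xyz": [0,0,0],"angular": [0,0,0]},{"gripper": -1,"xyz": [0,0,0],"angular": [0,0,0]},{"gripper": -1,"xyz": [0,0,0],"angular": [0,0,0]}]}}

```text
clock: 4.28
position: [481.2, -219.5, 138.7]
ee_rot: [0.988, -0.152, 0.0, 0.0]
contact_force: [0.8, 1.1, 4.3]
gripper_width: 19.2
```

>>> {"name": "move_arm", "arguments": {"moves": [{"gripper": -1,"xyz": [0,0,-0.5],"angular": [0,0,0]},{"gripper": -1,"xyz": [0,0,-3],"angular": [0,0,0]},{"gripper": -1,"xyz": [0,0,-7],"angular": [0,0,0]},{"gripper": -1,"xyz": [0,0,-12],"angular": [0,0,0]},{"gripper": -1,"xyz": [0,0,-16],"angular": [0,0,0]},{"gripper": -1,"xyz": [0,0,-16],"angular": [0,0,0]},{"gripper": -1,"xyz": [0,0,-16],"angular": [0,0,0]}]}}

```text
clock: 5.15
position: [479.8, -219.1, 296.5]
ee_rot: [0.988, -0.153, -0.002, -0.001]
contact_force: [-0.3, 0.3, -2.2]
gripper_width: 19.1
```

```bash
python3 -c "
from h import *
u=np.array([np.cos(np.radians(-34.5)),np.sin(np.radians(-34.5))])
w=np.array([522.6,40]); q=w-75*u; print(q, arm.read_state()['contact_force'])
delta([*q,300],-34.5)"
```

```text
[460.79053585  82.48046777] [-0.33548211  0.34540259 -2.15658524]
t 5.15 pos [ 479.8 -219.1  296.5] yaw -17.55 tilt [-0.0034  0.0016 -1.    ] -> cm [-10.91 -28.18  -0.29] wz 0.296
```

Lifted: about 2.1 N of weight, so it is held. Now moving behind the eye with the turn.

>>> {"name": "move_arm", "arguments": {"moves": [{"gripper": -1,"xyz": [-2,-4.5,0],"angular": [0,0,0.03]},{"gripper": -1,"xyz": [-4,-9.5,0],"angular": [0,0,0.1]},{"gripper": -1,"xyz": [-6,-15,0],"angular": [0,0,0.18]},{"gripper": -1,"xyz": [-8,-20.5,0],"angular": [0,0,0.24]},{"gripper": -1,"xyz": [-10,-25.5,0],"angular": [0,0,0.28]},{"gripper": -1,"xyz": [-10.9,-27.8,0],"angular": [0,0,0.296]},{"gripper": -1,"xyz": [-10.9,-28.1,0],"angular": [0,0,0.296]},{"gripper": -1,"xyz": [-10.9,-28.1,0],"angular": [0,0,0.296]},{"gripper": -1,"xyz": [-10.9,-28.1,0],"angular": [0,0,0.296]}]}}

```text
clock: 6.28
position: [461.4, 80.3, 297.7]
ee_rot: [0.955, -0.297, -0.001, 0.001]
contact_force: [-0.2, 0.0, -2.2]
gripper_width: 19.2
```

```bash
python3 - <<'E'
from h import *
for i in(0,):
    p,d,c=grab("wrist"); pickle.dump((p,d,c),open("w2.pkl","wb")); cv2.imwrite("pics/w2.png",cv2.convertScaleAbs(p,alpha=1.5))
W=pts(d,c); z=W[...,2]
post=np.array([578.4,1.2]); w=np.array([522.6,40])
m=(d>0)&(z>140)&(z<170)&(np.hypot(*(W[...,:2]-post).transpose(2,0,1))<90)
v,u=np.nonzero(m); print("eye px",u.min(),u.max(),v.min(),v.max())
q=W[m]; r=q[:,:2]-post
for yaw in(-34.5,):
    a=np.radians(yaw); e=np.array([np.cos(a),np.sin(a)]); f=np.array([-e[1],e[0]])
    X,Y=r@e,r@f
    fr=X<X.min()+9
    print("front X range",X.min(),"n",fr.sum(),"Y",Y[fr].min(),Y[fr].max(),"z",np.median(q[fr,2]))
    g=(X<X.min()+14)&(abs(Y-np.median(Y[fr]))<12)
    l=np.polyfit(Y[g],X[g],1); print("front line X=",l,"n",g.sum(),"z med",np.median(q[g,2]),"mean",q[g].mean(0))
    for s in(1,-1):
        h=(X>-58)&(X<-25)&(s*(Y-np.median(Y[fr]))>10); 
        if h.sum()>10: print("side",s,np.polyfit(X[h],Y[h],1),np.median(Y[h]),h.sum(),np.median(q[h,2]))
delta([460.8,82.5,230],-34.5); print(arm.read_state()["contact_force"])
E
```

```text
eye px 248 309 0 108
front X range -69.35548291270888 n 425 Y -20.685083593899712 23.197029056681476 z 151.03137265399985
front line X= [ 4.93158468e-04 -6.65500296e+01] n 244 z med 151.001417302585 mean [524.037875    39.59710197 151.02702826]
side 1 [-6.82203119e-03  1.97536669e+01] 20.008405796981904 324 151.0293118610095
side -1 [ 5.43676976e-04 -1.80064828e+01] -17.94343396490275 325 151.1994324691685
t 6.325 pos [461.4  80.3 297.9] yaw -34.57 tilt [-9.e-04 -4.e-04 -1.e+00] -> cm [-0.17 -0.15  6.79] wz -0.001
[ 0.14277836  0.06289757 -3.08193546]
```

View pics/w2.png

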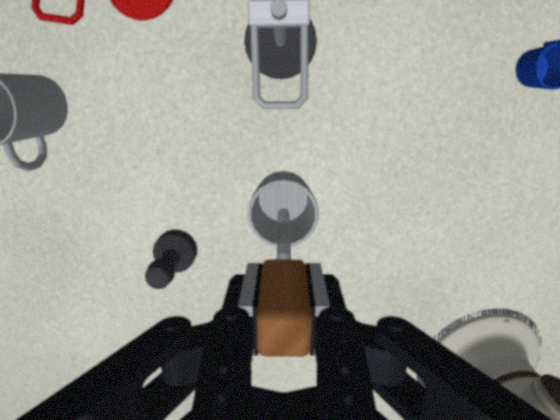

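The eye's front wire is at (280,103) and the held dipper's cup at (283,210), hanging straight. I'll measure the cup in the same image so camera bias cancels out.

```bash
python3 - <<'E'
from h import *
p,d,c=pickle.load(open("w2.pkl","rb")); W=pts(d,c); z=W[...,2]
m=np.zeros(d.shape,bool); m[165:250,240:325]=1
m&=(d>0)&(z>190)&(z<212); m=cv2.morphologyEx(m.astype(np.uint8),cv2.MORPH_OPEN,np.ones((2,2)))>0
q=W[m]; print(m.sum(),np.percentile(q[:,2],[5,50,95]))
t=q[abs(q[:,2]-np.percentile(q[:,2],80))<4]
print(cv2.fitEllipse(t[:,:2].astype(np.float32)),cv2.minEnclosingCircle(t[:,:2].astype(np.float32)))
wm=np.array([524.2,39.7]); a=np.radians(-34.5); e=np.array([np.cos(a),np.sin(a)]); f=np.array([-e[1],e[0]])
cc=np.array(cv2.minEnclosingCircle(t[:,:2].astype(np.float32))[0])
print("wire-cup along x,y:",(wm-cc)@e,(wm-cc)@f, " wire-TCP:",(wm-[461.4,80.3])@e,(wm-[461.4,80.3])@f)
E
```

```text
1321 [ -1.1475473  201.47658334 203.23218399]
((461.6582946777344, 79.77416229248047), (47.712310791015625, 48.45218276977539), 47.244529724121094) ((461.516845703125, 79.94290161132812), 25.872194290161133)
wire-cup along x,y: 74.452659506098 2.3389004198370436  wire-TCP: 74.75121786461085 2.1107884208257084
```

>>> {"name": "move_arm", "arguments": {"moves": [{"gripper": -1,"xyz": [0,-0.22,3.5],"angular": [0,0,0]},{"gripper": -1,"xyz": [0,-0.22,6.5],"angular": [0,0,0]},{"gripper": -1,"xyz": [0,-0.22,7.4],"angular": [0,0,0]},{"gripper": -1,"xyz": [0,-0.22,7.4],"angular": [0,0,0]}]}}

```text
clock: 6.82
position: [463.1, 82.7, 224.6]
ee_rot: [0.955, -0.297, 0.0, 0.0]
contact_force: [-0.3, -0.8, -2.1]
gripper_width: 19.4
```

>>> {"name": "move_arm", "arguments": {"moves": [{"gripper": -1,"xyz": [1.5,0,0],"angular": [0,0,0]},{"gripper": -1,"xyz": [3,0,0],"angular": [0,0,0]},{"gripper": -1,"xyz": [4.5,0,0],"angular": [0,0,0]},{"gripper": -1,"xyz": [6,0,0],"angular": [0,0,0]},{"gripper": -1,"xyz": [7.1,0,0],"angular": [0,0,0]},{"gripper": -1,"xyz": [7.6,0,0],"angular": [0,0,0]},{"gripper": -1,"xyz": [7.6,0,0],"angular": [0,0,0]},{"gripper": -1,"xyz": [7.6,0,0],"angular": [0,0,0]}]}}

```text
clock: 7.82
position: [525.1, 40.2, 224.3]
ee_rot: [0.955, -0.296, -0.0, 0.0]
contact_force: [-0.8, -0.5, -2.1]
gripper_width: 19.2
```

```bash
python3 - <<'E'
from h import *
a=np.radians(-34.5); e=np.array([np.cos(a),np.sin(a)])
p,d,c=grab("wrist"); cv2.imwrite("pics/w3.png",cv2.convertScaleAbs(p[:330],alpha=1.6))
delta([*(np.array([524.2,39.7])+1.5*e),223.7],-34.5); print(arm.read_state()["contact_force"])
E
```

```text
t 7.875 pos [525.1  40.3 224.4] yaw -34.46 tilt [-1.e-04  1.e-04 -1.e+00] -> cm [0.11 0.1  0.07] wz 0.001
[ 0.37265029  0.92341358 -1.43007762]
```

View pics/w3.png

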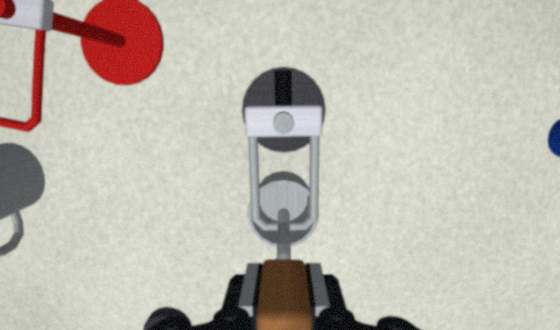

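The front wire crosses under the hook at (284,228), with the nose ahead of it at (284,212) and laterally centred. Pressing down in stages.

>>> {"name": "move_arm", "arguments": {"moves": [{"gripper": -1,"xyz": [0.1,0,0.5],"angular": [0,0,0]},{"gripper": -1,"xyz": [0.1,0,1.1],"angular": [0,0,0]},{"gripper": -1,"xyz": [0.1,0,1.6],"angular": [0,0,0]},{"gripper": -1,"xyz": [0.1,0,2.0],"angular": [0,0,0]},{"gripper": -1,"xyz": [0.1,0,2.0],"angular": [0,0,0]}]}}

```text
clock: 8.5
position: [526.1, 39.4, 203.8]
ee_rot: [0.955, -0.296, -0.0, 0.0]
contact_force: [-0.1, 0.8, -2.1]
gripper_width: 19.3
```

>>> {"name": "move_arm", "arguments": {"moves": [{"gripper": -1,"xyz": [0,0,0.2],"angular": [0,0,0]},{"gripper": -1,"xyz": [0,0,0.4],"angular": [0,0,0]},{"gripper": -1,"xyz": [0,0,0.6],"angular": [0,0,0]},{"gripper": -1,"xyz": [0,0,0.6],"angular": [0,0,0]}]}}

```text
clock: 9.0
position: [526.2, 39.5, 198.1]
ee_rot: [0.955, -0.296, -0.0, 0.0]
contact_force: [-1.0, 0.1, -3.1]
gripper_width: 19.4
```

>>> {"name": "move_arm", "arguments": {"moves": [{"gripper": -1,"xyz": [0,0,0.2],"angular": [0,0,0]},{"gripper": -1,"xyz": [0,0,0.4],"angular": [0,0,0]},{"gripper": -1,"xyz": [0,0,0.4],"angular": [0,0,0]}]}}

```text
clock: 9.38
position: [526.6, 39.6, 195.2]
ee_rot: [0.955, -0.296, 0.001, -0.0]
contact_force: [-1.6, -0.3, 4.5]
gripper_width: 19.3
```

Gate contact at TCP z of about 196 puts the wire at about 149 mm, which agrees with the camera.

>>> {"name": "move_arm", "arguments": {"moves": [{"gripper": -1,"xyz": [0,0,0.15],"angular": [0,0,0]},{"gripper": -1,"xyz": [0,0,0.3],"angular": [0,0,0]},{"gripper": -1,"xyz": [0,0,0.3],"angular": [0,0,0]}]}}

```text
clock: 9.75
position: [526.6, 39.5, 191.6]
ee_rot: [0.955, -0.296, 0.0, -0.0]
contact_force: [-1.5, 0.2, 5.0]
gripper_width: 19.0
```

>>> {"name": "move_arm", "arguments": {"moves": [{"gripper": -1,"xyz": [0,0,0.15],"angular": [0,0,0]},{"gripper": -1,"xyz": [0,0,0.3],"angular": [0,0,0]},{"gripper": -1,"xyz": [0,0,0.3],"angular": [0,0,0]}]}}

```text
clock: 10.12
position: [527.0, 39.5, 188.9]
ee_rot: [0.955, -0.296, 0.001, -0.0]
contact_force: [-0.9, 0.1, 5.5]
gripper_width: 19.3
```

>>> {"name": "move_arm", "arguments": {"moves": [{"gripper": -1,"xyz": [0,0,0.2],"angular": [0,0,0]},{"gripper": -1,"xyz": [0,0,0.4],"angular": [0,0,0]},{"gripper": -1,"xyz": [0,0,0.4],"angular": [0,0,0]}]}}

```text
clock: 10.5
position: [526.4, 40.0, 184.4]
ee_rot: [0.955, -0.296, 0.0, -0.001]
contact_force: [-1.1, 1.8, 5.0]
gripper_width: 19.8
```

>>> {"name": "move_arm", "arguments": {"moves": [{"gripper": -1,"xyz": [0,0,0.2],"angular": [0,0,0]},{"gripper": -1,"xyz": [0,0,0.4],"angular": [0,0,0]},{"gripper": -1,"xyz": [0,0,0.4],"angular": [0,0,0]}]}}

```text
clock: 10.88
position: [525.5, 39.8, 179.5]
ee_rot: [0.955, -0.297, -0.001, 0.0]
contact_force: [-3.0, 2.7, 0.7]
gripper_width: 19.3
```

>>> {"name": "move_arm", "arguments": {"moves": [{"gripper": -1,"xyz": [0,0,0.15],"angular": [0,0,0]},{"gripper": -1,"xyz": [0,0,0.3],"angular": [0,0,0]},{"gripper": -1,"xyz": [0,0,0.3],"angular": [0,0,0]}]}}

```text
clock: 11.25
position: [525.2, 39.6, 176.2]
ee_rot: [0.955, -0.297, -0.001, 0.0]
contact_force: [-3.2, 3.1, -0.2]
gripper_width: 19.5
```

Force has dropped past the gate's peak. Continuing carefully to the seat.

>>> {"name": "move_arm", "arguments": {"moves": [{"gripper": -1,"xyz": [0,0,0.15],"angular": [0,0,0]},{"gripper": -1,"xyz": [0,0,0.3],"angular": [0,0,0]},{"gripper": -1,"xyz": [0,0,0.3],"angular": [0,0,0]}]}}

```text
clock: 11.62
position: [526.7, 39.2, 173.7]
ee_rot: [0.955, -0.296, 0.0, 0.0]
contact_force: [1.0, -0.8, -1.9]
gripper_width: 19.4
```

>>> {"name": "move_arm", "arguments": {"moves": [{"gripper": -1,"xyz": [0,0,0.15],"angular": [0,0,0]},{"gripper": -1,"xyz": [0,0,0.3],"angular": [0,0,0]},{"gripper": -1,"xyz": [0,0,0.3],"angular": [0,0,0]}]}}

```text
clock: 12.0
position: [526.4, 39.4, 171.1]
ee_rot: [0.955, -0.296, 0.0, 0.0]
contact_force: [-0.3, -0.6, -2.4]
gripper_width: 19.4
```

The gate has snapped shut: both the lateral and vertical loads are gone. Now feeling for the bow.

>>> {"name": "move_arm", "arguments": {"moves": [{"gripper": -1,"xyz": [0,0,0.15],"angular": [0,0,0]},{"gripper": -1,"xyz": [0,0,0.3],"angular": [0,0,0]},{"gripper": -1,"xyz": [0,0,0.3],"angular": [0,0,0]}]}}

```text
clock: 12.38
position: [526.2, 39.5, 168.2]
ee_rot: [0.955, -0.296, -0.0, 0.0]
contact_force: [-0.3, 0.3, -2.7]
gripper_width: 18.9
```

>>> {"name": "move_arm", "arguments": {"moves": [{"gripper": -1,"xyz": [0,0,0.1],"angular": [0,0,0]},{"gripper": -1,"xyz": [0,0,0.2],"angular": [0,0,0]},{"gripper": -1,"xyz": [0,0,0.2],"angular": [0,0,0]}]}}

```text
clock: 12.75
position: [526.2, 39.5, 166.2]
ee_rot: [0.955, -0.296, -0.0, 0.0]
contact_force: [0.4, 0.1, -1.7]
gripper_width: 19.1
```

>>> {"name": "move_arm", "arguments": {"moves": [{"gripper": -1,"xyz": [0,0,0.1],"angular": [0,0,0]},{"gripper": -1,"xyz": [0,0,0.15],"angular": [0,0,0]},{"gripper": -1,"xyz": [0,0,0.15],"angular": [0,0,0]}]}}

```text
clock: 13.12
position: [526.5, 39.5, 165.4]
ee_rot: [0.955, -0.296, 0.0, -0.0]
contact_force: [-1.0, -0.5, 1.5]
gripper_width: 19.6
```

Seated at TCP z of about 165.5. Now pulling up towards the shut gate, where contact is expected near 186.5. With 2.1 N of weight, the reading to aim for is about -12 N.

>>> {"name": "move_arm", "arguments": {"moves": [{"gripper": -1,"xyz": [0,0,-0.4],"angular": [0,0,0]},{"gripper": -1,"xyz": [0,0,-0.8],"angular": [0,0,0]},{"gripper": -1,"xyz": [0,0,-1.2],"angular": [0,0,0]},{"gripper": -1,"xyz": [0,0,-1.6],"angular": [0,0,0]},{"gripper": -1,"xyz": [0,0,-1.9],"angular": [0,0,0]},{"gripper": -1,"xyz": [0,0,-1.9],"angular": [0,0,0]}]}}

```text
clock: 13.88
position: [526.4, 39.6, 184.1]
ee_rot: [0.955, -0.296, 0.0, -0.0]
contact_force: [0.4, 0.0, -2.0]
gripper_width: 19.1
```

>>> {"name": "move_arm", "arguments": {"moves": [{"gripper": -1,"xyz": [0,0,-0.1],"angular": [0,0,0]},{"gripper": -1,"xyz": [0,0,-0.2],"angular": [0,0,0]},{"gripper": -1,"xyz": [0,0,-0.2],"angular": [0,0,0]}]}}

```text
clock: 14.25
position: [526.3, 39.5, 185.8]
ee_rot: [0.955, -0.296, 0.0, -0.0]
contact_force: [0.4, -0.2, -2.5]
gripper_width: 19.0
```

>>> {"name": "move_arm", "arguments": {"moves": [{"gripper": -1,"xyz": [0,0,-0.05],"angular": [0,0,0]},{"gripper": -1,"xyz": [0,0,-0.1],"angular": [0,0,0]},{"gripper": -1,"xyz": [0,0,-0.1],"angular": [0,0,0]}]}}

```text
clock: 14.62
position: [526.3, 39.5, 186.9]
ee_rot: [0.955, -0.296, 0.0, -0.0]
contact_force: [-0.1, 0.2, -1.8]
gripper_width: 19.3
```

>>> {"name": "move_arm", "arguments": {"moves": [{"gripper": -1,"xyz": [0,0,-0.05],"angular": [0,0,0]},{"gripper": -1,"xyz": [0,0,-0.05],"angular": [0,0,0]}]}}

```text
clock: 14.88
position: [526.2, 39.5, 187.1]
ee_rot: [0.955, -0.296, -0.0, 0.0]
contact_force: [0.1, 0.2, -3.4]
gripper_width: 19.4
```

>>> {"name": "move_arm", "arguments": {"moves": [{"gripper": -1,"xyz": [0,0,-0.05],"angular": [0,0,0]},{"gripper": -1,"xyz": [0,0,-0.05],"angular": [0,0,0]}]}}

```text
clock: 15.12
position: [526.2, 39.5, 187.4]
ee_rot: [0.955, -0.296, -0.0, 0.0]
contact_force: [0.9, 0.5, -5.5]
gripper_width: 19.1
```

>>> {"name": "move_arm", "arguments": {"moves": [{"gripper": -1,"xyz": [0,0,-0.05],"angular": [0,0,0]},{"gripper": -1,"xyz": [0,0,-0.05],"angular": [0,0,0]}]}}

```text
clock: 15.38
position: [526.1, 39.5, 187.8]
ee_rot: [0.955, -0.296, -0.0, 0.0]
contact_force: [0.8, -1.3, -8.2]
gripper_width: 19.2
```

>>> {"name": "move_arm", "arguments": {"moves": [{"gripper": -1,"xyz": [0,0,-0.04],"angular": [0,0,0]},{"gripper": -1,"xyz": [0,0,-0.08],"angular": [0,0,0]},{"gripper": -1,"xyz": [0,0,-0.08],"angular": [0,0,0]}]}}

```text
clock: 15.75
position: [526.0, 39.5, 188.3]
ee_rot: [0.955, -0.297, -0.001, 0.0]
contact_force: [2.7, -0.8, -14.1]
gripper_width: 19.5
```

>>> {"name": "move_arm", "arguments": {"moves": [{"gripper": -1,"xyz": [0,0,0],"angular": [0,0,0]},{"gripper": -1,"xyz": [0,0,0],"angular": [0,0,0]}]}}

```text
clock: 16.0
position: [525.9, 39.5, 188.5]
ee_rot: [0.955, -0.296, -0.001, 0.0]
contact_force: [2.6, 0.3, -15.7]
gripper_width: 19.4
```

The pull is creeping up to about 13.6 N, so I'll ease back to about 10 N and hold.

>>> {"name": "move_arm", "arguments": {"moves": [{"gripper": -1,"xyz": [0,0,0.06],"angular": [0,0,0]},{"gripper": -1,"xyz": [0,0,0.06],"angular": [0,0,0]}]}}

```text
clock: 16.25
position: [526.0, 39.5, 188.4]
ee_rot: [0.955, -0.296, -0.0, 0.0]
contact_force: [2.1, 0.1, -14.9]
gripper_width: 19.3
```

>>> {"name": "move_arm", "arguments": {"moves": [{"gripper": -1,"xyz": [0,0,0],"angular": [0,0,0]}]}}

```text
clock: 16.38
position: [526.0, 39.5, 188.4]
ee_rot: [0.955, -0.296, -0.0, 0.0]
contact_force: [1.4, 0.7, -14.2]
gripper_width: 19.4
```

>>> {"name": "move_arm", "arguments": {"moves": [{"gripper": -1,"xyz": [0,0,0],"angular": [0,0,0]}]}}

```text
clock: 16.5
position: [526.0, 39.5, 188.4]
ee_rot: [0.955, -0.296, -0.0, 0.0]
contact_force: [2.0, 0.1, -13.9]
gripper_width: 19.2
```

>>> {"name": "move_arm", "arguments": {"moves": [{"gripper": -1,"xyz": [0,0,0],"angular": [0,0,0]}]}}

```text
clock: 16.62
position: [526.1, 39.5, 188.4]
ee_rot: [0.955, -0.296, -0.0, 0.0]
contact_force: [2.2, 0.0, -13.6]
gripper_width: 19.0
```

>>> {"name": "move_arm", "arguments": {"moves": [{"gripper": -1,"xyz": [0,0,0],"angular": [0,0,0]}]}}

```text
clock: 16.75
position: [526.1, 39.5, 188.4]
ee_rot: [0.955, -0.296, -0.0, 0.0]
contact_force: [1.2, -0.2, -14.8]
gripper_width: 19.2
```

>>> {"name": "move_arm", "arguments": {"moves": [{"gripper": -1,"xyz": [0,0,0],"angular": [0,0,0]}]}}

```text
clock: 16.88
position: [526.1, 39.5, 188.4]
ee_rot: [0.955, -0.296, -0.0, 0.0]
contact_force: [1.3, 0.3, -14.5]
gripper_width: 19.9
```

Net pull is about 12 N. I'll ease a little more so a clean half second is spent at about 10 N.

>>> {"name": "move_arm", "arguments": {"moves": [{"gripper": -1,"xyz": [0,0,0.04],"angular": [0,0,0]},{"gripper": -1,"xyz": [0,0,0.04],"angular": [0,0,0]},{"gripper": -1,"xyz": [0,0,0.04],"angular": [0,0,0]}]}}

```text
clock: 17.25
position: [526.2, 39.5, 188.2]
ee_rot: [0.955, -0.296, -0.0, 0.0]
contact_force: [0.8, 0.2, -12.9]
gripper_width: 19.2
```

>>> {"name": "move_arm", "arguments": {"moves": [{"gripper": -1,"xyz": [0,0,0],"angular": [0,0,0]},{"gripper": -1,"xyz": [0,0,0],"angular": [0,0,0]}]}}

```text
clock: 17.5
position: [526.2, 39.5, 188.2]
ee_rot: [0.955, -0.296, -0.0, 0.0]
contact_force: [-0.5, 0.3, -11.8]
gripper_width: 19.1
```

>>> {"name": "move_arm", "arguments": {"moves": [{"gripper": -1,"xyz": [0,0,0],"angular": [0,0,0]},{"gripper": -1,"xyz": [0,0,0],"angular": [0,0,0]},{"gripper": -1,"xyz": [0,0,0],"angular": [0,0,0]}]}}

```text
clock: 17.88
position: [526.2, 39.5, 188.2]
ee_rot: [0.955, -0.296, -0.0, 0.0]
contact_force: [-0.3, 0.3, -12.1]
gripper_width: 19.3
```

Held at about 10 N net for 0.6 s. Lowering to the seat.

>>> {"name": "move_arm", "arguments": {"moves": [{"gripper": -1,"xyz": [0,0,0.3],"angular": [0,0,0]},{"gripper": -1,"xyz": [0,0,0.7],"angular": [0,0,0]},{"gripper": -1,"xyz": [0,0,1.1],"angular": [0,0,0]},{"gripper": -1,"xyz": [0,0,1.5],"angular": [0,0,0]},{"gripper": -1,"xyz": [0,0,1.9],"angular": [0,0,0]},{"gripper": -1,"xyz": [0,0,2.1],"angular": [0,0,0]},{"gripper": -1,"xyz": [0,0,2.1],"angular": [0,0,0]}]}}

```text
clock: 18.75
position: [526.2, 39.5, 166.9]
ee_rot: [0.955, -0.296, -0.0, 0.0]
contact_force: [1.2, 0.1, -2.0]
gripper_width: 19.2
```

>>> {"name": "move_arm", "arguments": {"moves": [{"gripper": -1,"xyz": [0,0,0.05],"angular": [0,0,0]},{"gripper": -1,"xyz": [0,0,0.1],"angular": [0,0,0]},{"gripper": -1,"xyz": [0,0,0.1],"angular": [0,0,0]}]}}

```text
clock: 19.12
position: [526.3, 39.5, 166.2]
ee_rot: [0.955, -0.296, 0.0, -0.0]
contact_force: [-0.0, -1.3, -2.6]
gripper_width: 19.3
```

>>> {"name": "move_arm", "arguments": {"moves": [{"gripper": -1,"xyz": [0,0,0.05],"angular": [0,0,0]},{"gripper": -1,"xyz": [0,0,0.1],"angular": [0,0,0]},{"gripper": -1,"xyz": [0,0,0.1],"angular": [0,0,0]}]}}

```text
clock: 19.5
position: [526.4, 39.5, 165.5]
ee_rot: [0.955, -0.296, 0.0, -0.0]
contact_force: [-0.8, 0.4, 0.5]
gripper_width: 19.4
```

The weight now rests on the eye (2.6 N). Releasing.

>>> {"name": "move_arm", "arguments": {"moves": [{"gripper": -0.5,"xyz": [0,0,0],"angular": [0,0,0]},{"gripper": -0.3,"xyz": [0,0,0],"angular": [0,0,0]},{"gripper": -0.2,"xyz": [0,0,0],"angular": [0,0,0]},{"gripper": 0.2,"xyz": [0,0,0],"angular": [0,0,0]},{"gripper": 0.6,"xyz": [0,0,0],"angular": [0,0,0]},{"gripper": 1,"xyz": [0,0,0],"angular": [0,0,0]},{"gripper": 1,"xyz": [0,0,0],"angular": [0,0,0]},{"gripper": 1,"xyz": [0,0,0],"angular": [0,0,0]}]}}

```text
clock: 20.5
position: [526.3, 39.5, 165.1]
ee_rot: [0.955, -0.296, 0.0, 0.0]
contact_force: [0.7, -0.6, -0.5]
gripper_width: 85.6
```

>>> {"name": "move_arm", "arguments": {"moves": [{"gripper": 1,"xyz": [0,0,-0.8],"angular": [0,0,0]},{"gripper": 1,"xyz": [0,0,-2],"angular": [0,0,0]},{"gripper": 1,"xyz": [0,0,-4],"angular": [0,0,0]},{"gripper": 1,"xyz": [0,0,-8],"angular": [0,0,0]},{"gripper": 1,"xyz": [0,0,-13],"angular": [0,0,0]},{"gripper": 1,"xyz": [-6,0,-15],"angular": [0,0,0]},{"gripper": 1,"xyz": [-12,0,-15],"angular": [0,0,0]},{"gripper": 1,"xyz": [-12,0,-15],"angular": [0,0,0]},{"gripper": 1,"xyz": [-12,0,-15],"angular": [0,0,0]},{"gripper": 1,"xyz": [-12,0,-15],"angular": [0,0,0]}]}}

```text
clock: 21.75
position: [428.1, 107.0, 315.1]
ee_rot: [0.955, -0.297, 0.0, 0.0]
contact_force: [-0.2, -1.2, 0.4]
gripper_width: 85.7
```

```bash
python3 - <<'E'
from h import *
p,d,c=grab("scene"); cv2.imwrite("pics/s2.png",cv2.convertScaleAbs(cv2.resize(p[140:330,180:460],None,fx=2.8,fy=2.8,interpolation=cv2.INTER_CUBIC),alpha=1.6))
p0,d0,c0=pickle.load(open("scene.pkl","rb"))
W=pts(d,c); hsv=cv2.cvtColor(p,cv2.COLOR_BGR2HSV).astype(int)
br=(d>0)&(hsv[...,0]<20)&(hsv[...,1]>110)&(np.hypot(W[...,0]-524,W[...,1]-39)<30)
q=W[br]; print("grip",len(q),q.mean(0),q.min(0),q.max(0))
for n,(x,y,X,Y) in dict(tamper=(312,155,345,200),pitcher=(395,190,440,245),cup=(188,355,238,410)).items():
    print(n,np.abs(p[y:Y,x:X].astype(int)-p0[y:Y,x:X]).mean().round(2))
print(arm.read_state()["contact_force"],arm.read_state()["position"])
E
```

```text
grip 179 [529.85387146  33.30420089 190.18202684] [516.53313266  24.56334755 163.06946804] [537.13220407  46.32012958 207.46090557]
tamper 3.61
pitcher 3.51
cup 3.33
[ 1.35416571 -0.43453754 -0.49369037] [428.08879558 106.92647386 314.91492702]
```

View pics/s2.png

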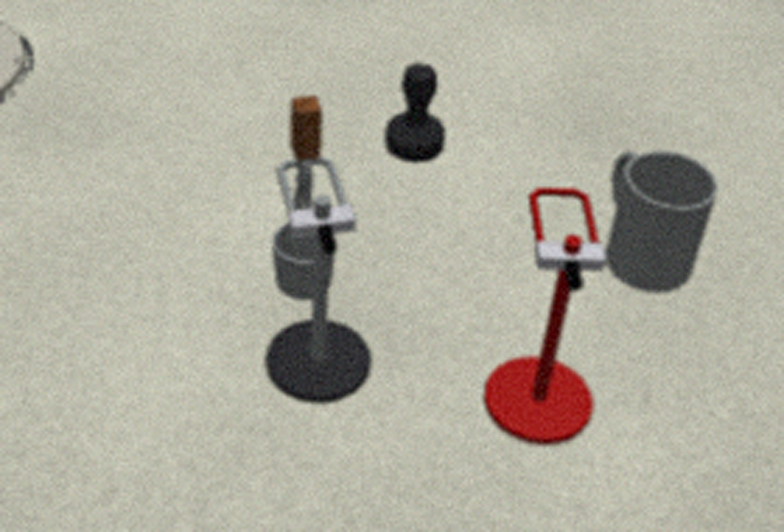

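The dipper hangs upright in the grey stand's eye, with its grip at crop (306,128) and its cup at (300,262). The tamper, pitcher and cup are unchanged. Handing in.

```bash
python3 -c "
from h import *
print(arm.job_done())"
```

```text
the job is handed in; nothing more can be done
None
```

The steel dipper now hangs on the grey stand's eye, and I handed the job in at about 22 s with the gripper open and clear of everything. No verdict was reported.

- **Hooking:** I felt the gate touch the wire, which put the wire at about 149 to 150 mm high. The gate took about 7 to 8 N of press at the readings I had. The load then vanished, and the hook seated at a tool height of about 165.5 mm.
- **Pull test:** The shut gate held with the tool about 22 mm above the seat. The pull crept to about 13.6 N net and stayed around 12 N for over half a second. I then eased it to about 10 N for just over 0.6 s. No reading came near 20 N, but I only read the force at the end of each move, so brief peaks between readings were not seen.
- **Final check:** After release, the scene camera shows the dipper hanging upright. Its grip top is at about 207 mm, against an expected 206. The tamper, pitcher and cup look unchanged, with only image noise between the first and last pictures. I did not see the gate itself in a picture; that it is shut rests on the pull test. No check failed.

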